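# Slide a flange ring through the go gauge

## Task

Check the grey flange ring for size: push it flat along the bench through the gap between the two upright steel posts of the gauge, from the open side, and on until it rests gently against the stop bar behind them. Keep the ring flat on the bench all the way, never lifting it, leave the other things where they are, and finish clear of the ring.

Things in the scene. Friction and masses are not known exactly. Their poses are not given: they have to be found in the camera images.
- ring: Grey flange ring lying flat and loose on the bench, outer diameter 120.5 mm, hole about 86 mm, 24 mm high, about 0.2 kg. Origin: ring centre, at its underside; z up; its yaw does not matter.
- gauge: Go gauge fixed to the bench. Origin: on the bench, midway between its two posts. +x points through the gap to the stop bar (the way the ring goes), y from post to post, z up. Two round steel posts, diameter 28, 46 high, at x = 0, y = +77 and -77: clear gap 126 mm. Side rails 10 high (screws to 15), x = -16 to 160, inner faces at y = +66 and -66; bare bench between, open in front.
- stop (a point): Middle of the near face of the gauge's stop bar, at bench level: 150 mm from the gauge origin along the gauge's +x. The bar is 184 long, 28 high (screw heads to 33). A seated ring has its centre about 60.5 mm short of this point, 89.5 mm past the gauge origin.
- swirl_pot: Bystander: yellow plastic pot, 104 x 121 x 134 high, origin at the centre of its underside.
- oil_bottle: Bystander: small white oiler with a red pointed cap, standing on the white sheet at the left (not the one in the back right corner), diameter 45, 128 high, origin at the centre of its underside.
- tape: Bystander: roll of black tape lying flat, diameter 62, 19 high, origin at the centre of its underside.
- relay: Bystander: small black cube relay on its side, 27 x 45 x 26 high, origin at its underside.
- bolt: Bystander: steel bolt lying down, 53 long, 21 high, origin at its underside.
There are look-alikes about, which are no part of the job. Several things have the shape of the ring; the one meant has the colours described above.

How it is judged:
By the outcome, as a careful person would: the job done as asked, in the order asked, and still so for the second after the job is handed in, with the robot touching nothing.
It also fails if it takes over 48 s, if anything falls off the work surface, if the arm or the gripper's body presses on something with over 40 N, if the wrist force passes 120 N, or if a joint passes its speed limit or range.

## Robot

A 6-joint arm with a two-finger parallel gripper is mounted at the origin on a cart in front of the work surface, level with it; the furniture and walls round the work are solid. World frame = base frame: x ahead of the robot, y to its left, z up, the work surface at z = 0. Lengths are in m, angles in degrees, forces in N, time in s.
With the tool pointing down it reaches from about 0.4 to 0.825 m from the base axis. Payload 7 kg.
Tool frame: the origin (TCP) lies on the centre line of the jaws, within the pads' length; the fingertips stand 19 mm ahead of it and the grasp point (between the pads) is the TCP; z points along the fingers, y is the line along which they close (so a half turn about z gives the same grasp; the last joint's range is limited). The gripper opens to 88 mm and grips with 3 to 60 N. Pads are 19 mm wide; open, the fingers measure 130 mm over their backs; the gripper's body (78 mm by 193 mm) begins 47 mm behind the grasp point.
Start: joints at [-59.639, 20.546, 0.682, 0, -70.136, -16.507], TCP at [0.162, -0.655, 0.246] pointing down, gripper open.
Joint ranges: [-176.03, 176.03], [-82.01, 121.73], [-58.28, 71.71], [-173.87, 95.51], [-174.79, -0.11], [-173.66, 173.66]. Speed limits (degrees/s): [136.94, 136.94, 172.46, 180, 180, 180].

## Interface

Orientations are given as [roll, pitch, yaw] about the fixed x, y, z axes, in that order (R = Rz(yaw) Ry(pitch) Rx(roll)).
In Python, from plant import get_state, capture, close_job gives the robot as it stands.
- The arm moves only by the tool apply_moves, never from a script. Its argument "targets" is a list of rows, each a list of 7 numbers: the opening, from 0 (shut) to 1 (fully open), then the shift along the tool's x, y, z normalised to -1 to 1, where 1 is 1000 mm, then the turn, a rotation vector about the tool's x, y, z normalised to -1 to 1, where 1 is 90 degrees. In form: [[claw, tx, ty, tz, ax, ay, az], ...]. A call has 1 to 20 rows; each row shifts and turns the commanded pose from where the row before left it, along the tool's axes as they then stand; what a row does not reach is not made up. A row lasts 1/12 s, in which the tool goes at most 41.7 mm and 7.16 degrees, less where a joint would pass 70% of its speed; a pose out of reach is approached as far as the arm can. A call with a number of a shift or a turn outside -1 to 1 is refused whole. A call with a gripper value outside its range is refused whole. The fingers move at their own pace and stop on an object; "newtons" is the grip in N (left out, the last holds). Time passes only in rows, so rows that do not move let the fingers close. It gives the time, the measured TCP pose, the force, the opening and the grip force at its end, in the units of the state.
- get_state(): the state, without advancing time (a new reading comes with each control period).
- capture(name): name is "scene" or "top" or "wrist"; returns a dict with "frame" (420x560x3 uint8, red, green, blue), "range_z" (420x560 float32, m along the optical axis (not along the pixel's ray), 0 where there is no reading), "camera_matrix" (3x3 intrinsics, pixels), "T" (4x4, takes a point from camera to world coordinates). Camera axes: x right, y down, z forward; pixel columns grow to the right and rows downward; lengths in m; the calibration is good to about 2 mm. A picture is of the moment at which its call begins.
- close_job(): hands the job in; it is judged then, once.
The state is a dict: "time_s": time; "joints": joint angles; "qd": joint speeds; "joint_torque": joint torques, N m; "tcp_pos": TCP position; "eef_rot": TCP orientation; "contact_force": force on the tool from outside, world axes, zero at the start; "moment": the same for the moment, N m; "gripper_width": finger opening in m; "gripper_force": force on a finger pad.
Only numpy, scipy, OpenCV 4.12 (cv2) and the standard library are available. Lean on these libraries where they do the work, as an engineer would, in place of code of your own. Each camera call takes 0.05 s, during which the arm holds its last target. There are 200 camera calls.

## Working session

There is one attempt and no reset: what is moved stays moved. The work goes in short steps, Python scripts to look and compute and a tool call to move; the robot and the scene stay as the last step left them, time stands still between calls to the robot, and variables do not carry over. Pictures are saved under pics/ and viewed, at most 10 in all, crops included, and the job is handed in when it is done.

Besides the shell and the picture viewer there is one more tool, called after "Request:" as a command line: name --pt "numbers of a row" for each row, then --argument value for the rest. apply_moves: Moves the arm, as the interface text tells. Scaled input: -1 to 1 covers 1000 mm each way for a shift and 90 degrees each way for a turn. Its arguments: {"type":"object","properties":{"targets":{"type":"array","items":{"type":"array","items":{"type":"number"}}},"newtons":{"type":"number"}},"required":["targets"]}

```bash
mkdir -p pics; python3 - <<'E'
from plant import *
import cv2,numpy as np,pickle
for n in("scene","top"):
    c=capture(n); pickle.dump(c,open(n+".pkl","wb")); cv2.imwrite(f"pics/{n}0.png",c["frame"][:,:,::-1]); print(n,c["camera_matrix"].tolist(),np.round(c["T"],3).tolist())
s=get_state();print(s)
E
```

```text
scene [[411.5707590252123, 0.0, 271.05554161463056], [0.0, 411.5707590252123, 211.8581215997059], [0.0, 0.0, 1.0]] [[-0.478, -0.693, 0.539, -0.161], [-0.878, 0.365, -0.31, 0.522], [0.018, -0.621, -0.783, 1.118], [0.0, 0.0, 0.0, 1.0]]
top [[437.25616049249004, 0.0, 275.87037661683814], [0.0, 437.25616049249004, 214.23685014867587], [0.0, 0.0, 1.0]] [[0.015, -0.981, 0.193, 0.383], [-1.0, -0.011, 0.024, 0.088], [-0.021, -0.194, -0.981, 1.117], [0.0, 0.0, 0.0, 1.0]]
{'time_s': 0.1, 'joints': array([-5.96395104e+01,  2.05887279e+01,  6.37033289e-01, -1.89301591e-02,
       -7.01356020e+01, -1.65052471e+01]), 'qd': array([-0.00967249, -0.12901667,  0.06885747,  0.12999365, -0.06808784,
        0.06730488]), 'joint_torque': array([-6.90036304e-04, -5.84159982e+01,  2.93753707e+01,  7.01567486e+00,
        1.02240464e-02, -6.05312903e-05]), 'tcp_pos': array([ 0.16149868, -0.65495471,  0.24468172]), 'eef_rot': array([ 1.79911244e+02, -7.74076466e-03, -1.66151197e+02]), 'contact_force': array([-0.81516545,  0.19586077,  0.16328968]), 'moment': array([ 0.01319372,  0.0435885 , -0.08905374]), 'gripper_force': 0.0, 'gripper_width': 0.08762528790198966}
```

View pics/top0.png

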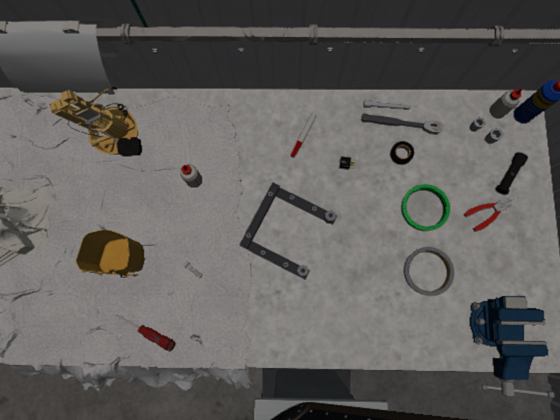

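View pics/scene0.png

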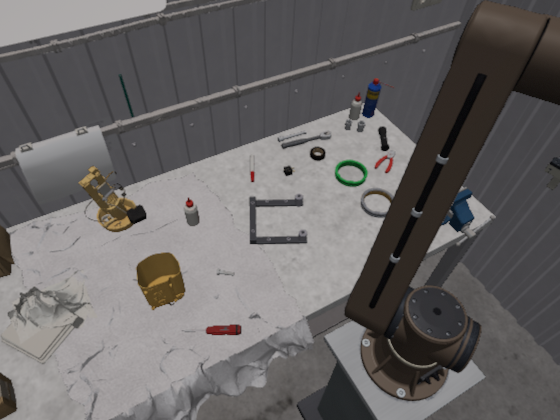

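The top view shows ring shapes at (429,271), which is grey, (425,207), which is green, and a small black tape roll at (402,153). The grey one fits the description. The gauge posts are at about (331,216) and (303,271), and the stop bar runs from (275,187) to (246,243). I'll measure these and make an enlarged crop to confirm.

```bash
cat > h.py <<'E'
import numpy as np,cv2
def ray(c,u,v,z):
    K=c["camera_matrix"];T=c["T"];d=T[:3,:3]@np.linalg.solve(K,[u,v,1.]);o=T[:3,3];return o+d*(z-o[2])/d[2]
def cloud(c):
    v,u=np.mgrid[:420,:560];K=c["camera_matrix"];z=c["range_z"]
    p=np.stack([(u-K[0,2])/K[0,0]*z,(v-K[1,2])/K[1,1]*z,z],-1);return p@c["T"][:3,:3].T+c["T"][:3,3]
E
python3 - <<'E'
import pickle;from h import *
c=pickle.load(open("top.pkl","rb"));P=cloud(c);f=c["frame"]
def box(u0,u1,v0,v1,zl,zh):
    m=np.zeros(P.shape[:2],bool);m[v0:v1,u0:u1]=1;return m&(P[...,2]>zl)&(P[...,2]<zh)
m=box(398,462,240,300,.015,.035);q=P[m]
print("ring n",m.sum(),"z",np.median(q[:,2]))
e,r=cv2.minEnclosingCircle(q[:,:2].astype(np.float32));print("ring",e,r)
el=cv2.fitEllipse(max(cv2.findContours(m.astype(np.uint8),0,1)[0],key=len));print(el,ray(c,*el[0],.024))
pp=[]
for b in((318,345,203,228),(290,316,258,284)):
    m=box(*b,.038,.055);q=P[m];print("post",m.sum(),q.mean(0),cv2.minEnclosingCircle(q[:,:2].astype(np.float32)));pp.append(q.mean(0)[:2])
m=box(236,286,178,250,.02,.04);q=P[m];r=cv2.minAreaRect(q[:,:2].astype(np.float32));print("bar",m.sum(),r)
d=pp[0]-pp[1];n=np.array([-d[1],d[0]])/np.linalg.norm(d);print("gap",np.linalg.norm(d),"mid",(pp[0]+pp[1])/2,"dir",n,np.degrees(np.arctan2(n[1],n[0])))
cv2.imwrite("pics/crop1.png",cv2.resize(f[170:320,230:480,::-1],None,fx=3,fy=3,interpolation=2))
E
```

```text
ring n 693 z 0.022110169200528995
ring (0.46074965596199036, -0.26559776067733765) 0.0610712468624115
((428.69866943359375, 271.1072692871094), (47.05777359008789, 50.14020538330078), 130.1233367919922) [ 0.45971213 -0.26463809  0.024     ]
post 93 [ 0.59281714 -0.0204597   0.04399502] ((0.593375027179718, -0.020924238488078117), 0.01376575417816639)
post 100 [0.45563638 0.04803681 0.04335546] ((0.45583683252334595, 0.04823035001754761), 0.013690411113202572)
bar 636 ((0.5964322090148926, 0.1576022207736969), (0.022789863869547844, 0.18338876962661743), 63.328338623046875)
gap 0.15333079110781578 mid [0.52422676 0.01378855] dir [0.44672379 0.89467193] 63.466320723700164
```

View pics/crop1.png

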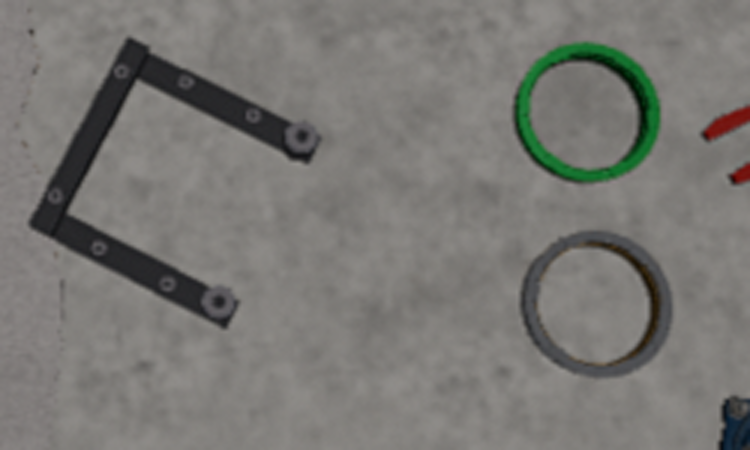

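The crop confirms the plain grey ring at px (429,271) and the green look-alike above it. Both post tops are visible, and the gauge's open side faces the rings.

```bash
cat >> h.py <<'E'
from scipy.spatial.transform import Rotation as R
O=np.array([.5244,.0138]);A=np.radians(63.4);n=np.array([np.cos(A),np.sin(A)]);l=np.array([-n[1],n[0]])
def gz(p): d=np.asarray(p)[:2]-O; return np.round([d@n*1e3,d@l*1e3],1)
def to(x,y,z,s):
    r=R.from_euler("xyz",s["eef_rot"],degrees=True);t=R.from_euler("xyz",[180,0,63.4-180],degrees=True)
    d=r.inv().apply(np.array([x,y,z])-s["tcp_pos"]);return np.round(d,4),np.round((r.inv()*t).as_rotvec(degrees=True),2)
E
python3 - <<'E'
import pickle;from h import *;from plant import *
P=cloud(pickle.load(open("top.pkl","rb")));m=P[285:400,465:550].reshape(-1,3);m=m[m[:,2]>.03];print("vise",m.min(0),m.max(0))
s=get_state();print(to(.460,-.265,.2447,s),gz([.460,-.265]))
E
```

```text
vise [ 0.18073728 -0.48640363  0.03005712] [0.40098034 0.08833781 1.11723975]
(array([-0.3832,  0.3072,  0.0004]), array([ 9.000e-02,  3.000e-02, -4.955e+01])) [-278.1  -67.3]
```

Request:
apply_moves --pt "1 0 0 -0.03 0 0 0" --pt "1 0 0 -0.03 0 0 0" --pt "1 -0.0255 0.0205 0 0 0 0" --pt "1 -0.0255 0.0205 0 0 0 0" --pt "1 -0.0255 0.0205 0 0 0 0" --pt "1 -0.0255 0.0205 0 0 0 0" --pt "1 -0.0255 0.0205 0 0 0 0" --pt "1 -0.0255 0.0205 0 0 0 0" --pt "1 -0.0255 0.0205 0 0 0 0" --pt "1 -0.0255 0.0205 0 0 0 0" --pt "1 -0.0255 0.0205 0 0 0 0" --pt "1 -0.0255 0.0205 0 0 0 0" --pt "1 -0.0255 0.0205 0 0 0 0" --pt "1 -0.0255 0.0205 0 0 0 0" --pt "1 -0.0255 0.0205 0 0 0 0" --pt "1 -0.0255 0.0205 0 0 0 0" --pt "1 -0.0255 0.0205 0 0 0 0"

```text
time_s: 1.52
tcp_pos: [0.4599, -0.2637, 0.3054]
eef_rot: [180.0, -0.0, -166.1]
contact_force: [0.6, -0.8, 0.3]
gripper_width: 0.0879
gripper_force: 0.0
```

Request:
apply_moves --pt "0.3 0 0 0.02 0 0 -0.07" --pt "0.3 0 0 0.02 0 0 -0.07" --pt "0.3 0 0 0.02 0 0 -0.07" --pt "0.3 0 0 0.02 0 0 -0.07" --pt "0.3 0 0 0.02 0 0 -0.07" --pt "0.3 0 0 0.02 0 0 -0.07" --pt "0.3 0 0 0.02 0 0 -0.07" --pt "0.3 0 0 0.02 0 0 -0.06" --pt "0.3 0 0 0 0 0 0" --pt "0.3 0 0 0 0 0 0" --pt "0.3 0 0 0 0 0 0"

```text
time_s: 2.43
tcp_pos: [0.4599, -0.2654, 0.1465]
eef_rot: [-180.0, -0.0, -116.8]
contact_force: [0.4, 0.1, 0.8]
gripper_width: 0.0271
gripper_force: 0.0
```

```bash
python3 - <<'E'
from h import *;from plant import *
s=get_state();print(s["time_s"],s["tcp_pos"],s["eef_rot"],s["gripper_width"],to(.460,-.265,.025,s))
c=capture("wrist");P=cloud(c);q=P[...,2];f=c["frame"]
m=((q>.016)&(q<.034)&(np.hypot(P[...,0]-.46,P[...,1]+.265)<.075)).astype(np.uint8)
print(m.sum(),cv2.minEnclosingCircle(P[m>0][:,:2].astype(np.float32)))
cv2.imwrite("pics/w1.png",f[:,:,::-1])
E
```

```text
2.4333 [ 0.45988588 -0.26542664  0.14650621] [-1.79955361e+02 -1.10989795e-02 -1.16805666e+02] 0.027056245873372704 (array([-0.0005,  0.0002,  0.1215]), array([-0.04, -0.01, -0.21]))
6789 ((0.4627150595188141, -0.2673933506011963), 0.060668885707855225)
```

View pics/w1.png

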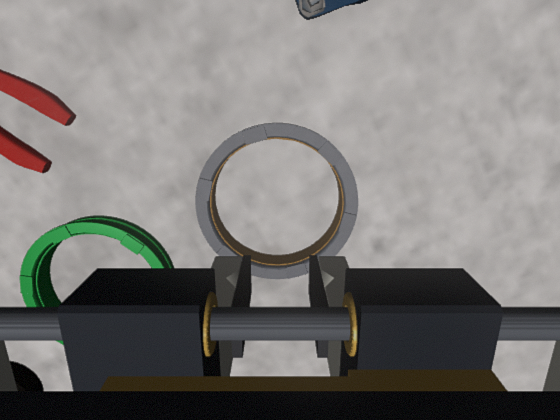

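The wrist view shows the grey ring at (276,200), with the fingers, part closed, over its hole. I'll lower them into the hole.

Request:
apply_moves --pt "0.3 0 0 0.03 0 0 0" --pt "0.3 0 0 0.03 0 0 0" --pt "0.3 0 0 0.02 0 0 0" --pt "0.3 0 0 0.015 0 0 0" --pt "0.3 0 0 0.015 0 0 0" --pt "0.3 0 0 0.012 0 0 0" --pt "0.3 0 0 0 0 0 0" --pt "0.3 0 0 0 0 0 0"

```text
time_s: 3.15
tcp_pos: [0.4599, -0.2654, 0.0242]
eef_rot: [-180.0, -0.0, -116.7]
contact_force: [0.2, 0.1, -0.3]
gripper_width: 0.0262
gripper_force: 0.0
```

```bash
python3 - <<'E'
from h import *;from plant import *
s=get_state();p=s["tcp_pos"];print(p,gz(p),s["contact_force"])
g=O-.125*n;print("pre",g,to(g[0],g[1],p[2],s))
E
```

```text
[ 0.45988119 -0.26535602  0.02423187] [-278.5  -67.3] [ 0.21102868  0.0966557  -0.26007596]
pre [ 0.46843011 -0.09796928] (array([-0.1534,  0.0676, -0.    ]), array([-0.03, -0.  , -0.1 ]))
```

Request:
apply_moves --pt "0.3 -0.003 0.003 0 0 0 0" --pt "0.3 -0.005 0.004 0 0 0 0" --pt "0.3 -0.005 0.004 0 0 0 0" --pt "0.3 -0.005 0.004 0 0 0 0" --pt "0.3 -0.005 0.004 0 0 0 0" --pt "0.3 -0.005 0.004 0 0 0 0" --pt "0.3 -0.005 0.004 0 0 0 0" --pt "0.3 -0.005 0.004 0 0 0 0" --pt "0.3 -0.005 0.004 0 0 0 0" --pt "0.3 -0.005 0.004 0 0 0 0" --pt "0.3 -0.005 0.004 0 0 0 0" --pt "0.3 -0.005 0.004 0 0 0 0" --pt "0.3 -0.005 0.004 0 0 0 0" --pt "0.3 -0.005 0.004 0 0 0 0" --pt "0.3 -0.005 0.004 0 0 0 0" --pt "0.3 -0.005 0.004 0 0 0 0" --pt "0.3 -0.005 0.004 0 0 0 0" --pt "0.3 -0.004 0.0006 0 0 0 0" --pt "0.3 -0.003 0 0 0 0 0" --pt "0.3 0 0 0 0 0 0"

```text
time_s: 4.82
tcp_pos: [0.4392, -0.1538, 0.0233]
eef_rot: [180.0, -0.0, -116.6]
contact_force: [0.4, -0.3, 0.4]
gripper_width: 0.0266
gripper_force: 0.0
```

Request:
apply_moves --pt "0.3 -0.003 0 0 0 0 0" --pt "0.3 -0.005 0 0 0 0 0" --pt "0.3 -0.005 0 0 0 0 0" --pt "0.3 -0.005 0 0 0 0 0" --pt "0.3 -0.005 0 0 0 0 0" --pt "0.3 -0.005 0 0 0 0 0" --pt "0.3 -0.005 0 0 0 0 0" --pt "0.3 -0.005 0 0 0 0 0" --pt "0.3 -0.003 0 0 0 0 0" --pt "0.3 -0.002 0 0 0 0 0" --pt "0.3 0 0 0 0 0 0"

```text
time_s: 5.73
tcp_pos: [0.459, -0.1156, 0.0236]
eef_rot: [-180.0, 0.0, -116.6]
contact_force: [-0.1, -0.5, -0.3]
gripper_width: 0.0264
gripper_force: 0.0
```

```bash
cat > look.py <<'E'
from h import *;from plant import *;import sys
s=get_state();p=s["tcp_pos"];print(s["time_s"],p,gz(p),s["contact_force"],to(*p,s)[1])
def fit(name):
    c=capture(name);P=cloud(c);z=P[...,2];hsv=cv2.cvtColor(c["frame"],cv2.COLOR_RGB2HSV)
    m=(z>.017)&(z<.030)&(hsv[...,2]<175)&(np.hypot(P[...,0]-p[0]+.015*n[0],P[...,1]-p[1]+.015*n[1])<.078)
    G=np.stack([(P[m][:,:2]-O)@n,(P[m][:,:2]-O)@l],1)*1e3
    hits=[] # RANSAC circle of known outer radius on rim-annulus points
    rng=np.random.default_rng(0)
    best=max((np.array([a,b]) for a in np.arange(-45,31,1.)+gz(p)[0] for b in np.arange(-20,21,1.)),
      key=lambda k:((lambda d:((d>43)&(d<60.5)).sum()-((d<43)|(d>60.5)).sum())(np.hypot(*(G-k).T))))
    print(name,len(G),best)
    cv2.imwrite(f"pics/{sys.argv[1]}_{name}.png",c["frame"][:,:,::-1]);return c
for k in("wrist","top"): fit(k)
E
python3 look.py a
```

```text
5.7333 [ 0.45897267 -0.1155995   0.02360655] [-145.     0.6] [-0.1446552  -0.53920949 -0.30654204] [-0.02  0.01 -0.02]
wrist 18991 [-174.    1.]
top 154 [-178.    5.]
```

View pics/a_top.png

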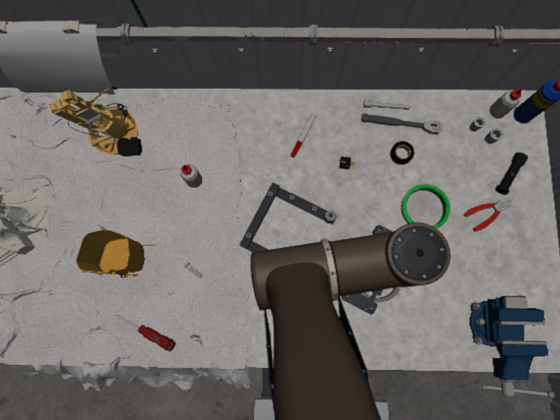

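View pics/a_wrist.png

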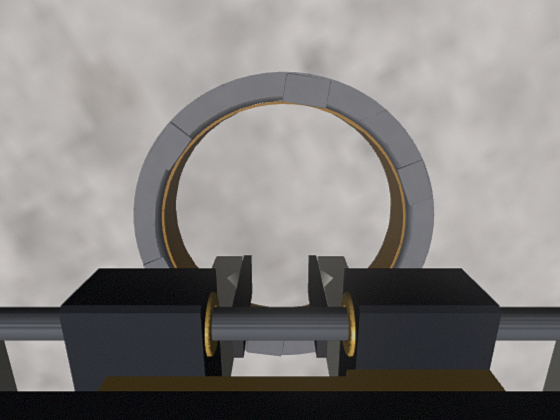

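The top view shows the arm hiding the ring. In the wrist view the ring is centred on column 284 and the jaws on column 281, so they are within about 1 mm, and the fingers are pushing on the front inner wall. I'll continue straight and watch the force.

Request:
apply_moves --pt "0.3 -0.003 0 0 0 0 0" --pt "0.3 -0.005 0 0 0 0 0" --pt "0.3 -0.005 0 0 0 0 0" --pt "0.3 -0.005 0 0 0 0 0" --pt "0.3 -0.005 0 0 0 0 0" --pt "0.3 -0.005 0 0 0 0 0" --pt "0.3 -0.005 0 0 0 0 0" --pt "0.3 -0.005 0 0 0 0 0" --pt "0.3 -0.005 0 0 0 0 0" --pt "0.3 -0.005 0 0 0 0 0" --pt "0.3 -0.005 0 0 0 0 0" --pt "0.3 -0.005 0 0 0 0 0" --pt "0.3 -0.005 0 0 0 0 0" --pt "0.3 -0.005 0 0 0 0 0" --pt "0.3 -0.005 0 0 0 0 0" --pt "0.3 -0.005 0 0 0 0 0" --pt "0.3 -0.005 0 0 0 0 0" --pt "0.3 -0.005 0 0 0 0 0" --pt "0.3 -0.003 0 0 0 0 0" --pt "0.3 0 0 0 0 0 0"

```text
time_s: 7.5
tcp_pos: [0.5, -0.034, 0.0236]
eef_rot: [-180.0, 0.0, -116.6]
contact_force: [-0.2, 0.2, -0.6]
gripper_width: 0.026
gripper_force: 0.1
```

```bash
cat > look2.py <<'E'
from h import *;from plant import *;import sys
from scipy.optimize import least_squares
s=get_state();p=s["tcp_pos"];print(s["time_s"],p,gz(p),s["contact_force"],to(*p,s)[1])
c=capture("wrist");P=cloud(c);z=P[...,2]
m=((z>.017)&(z<.030)&(P[...,2]>0)).astype(np.uint8);m[265:]=0
k,L,st,_=cv2.connectedComponentsWithStats(m);i=1+st[1:,4].argmax();m=L==i
G=np.stack([(P[m][:,:2]-O)@n,(P[m][:,:2]-O)@l],1)*1e3
h=cv2.convexHull(G.astype(np.float32))[:,0]
c0=np.r_[gz(p)[0]-25,0];d=np.hypot(*(h-c0).T);h=h[h[:,0]<gz(p)[0]-15]
r=least_squares(lambda q:np.hypot(*(h-q).T)-60.25,c0,loss="soft_l1");print("ring along,lat",r.x,np.abs(r.fun).max(),len(h))
cv2.imwrite(f"pics/{sys.argv[1]}.png",c["frame"][:,:,::-1])
E
python3 look2.py b
```

```text
7.5 [ 0.49996402 -0.03396564  0.0235834 ] [-53.7   0.5] [-0.17650968  0.23029721 -0.56324941] [-0.02  0.03 -0.01]
ring along,lat [-82.29496738   1.14259492] 0.6290778781076298 61
```

Request:
apply_moves --pt "0.3 -0.003 -0.0008 0 0 0 0" --pt "0.3 -0.004 0 0 0 0 0" --pt "0.3 -0.004 0 0 0 0 0" --pt "0.3 -0.004 0 0 0 0 0" --pt "0.3 -0.004 0 0 0 0 0" --pt "0.3 -0.004 0 0 0 0 0" --pt "0.3 -0.004 0 0 0 0 0" --pt "0.3 -0.004 0 0 0 0 0" --pt "0.3 -0.004 0 0 0 0 0" --pt "0.3 -0.004 0 0 0 0 0" --pt "0.3 -0.004 0 0 0 0 0" --pt "0.3 -0.004 0 0 0 0 0" --pt "0.3 -0.004 0 0 0 0 0" --pt "0.3 -0.004 0 0 0 0 0" --pt "0.3 -0.004 0 0 0 0 0" --pt "0.3 -0.004 0 0 0 0 0" --pt "0.3 -0.004 0 0 0 0 0" --pt "0.3 -0.004 0 0 0 0 0" --pt "0.3 -0.003 0 0 0 0 0" --pt "0.3 0 0 0 0 0 0"

```text
time_s: 9.22
tcp_pos: [0.5338, 0.0317, 0.0236]
eef_rot: [-180.0, 0.0, -116.6]
contact_force: [0.3, -0.2, 0.4]
gripper_width: 0.0262
gripper_force: 0.1
```

```bash
python3 look2.py c
```

```text
9.2167 [0.53381548 0.03174052 0.02358876] [20.3 -0.4] [ 0.33992919 -0.1895052   0.39421483] [-0.02  0.03 -0.02]
ring along,lat [-8.47385408  0.04488896] 22.78552072822562 52
```

Request:
apply_moves --pt "0.3 -0.003 0 0 0 0 0" --pt "0.3 -0.004 0 0 0 0 0" --pt "0.3 -0.004 0 0 0 0 0" --pt "0.3 -0.004 0 0 0 0 0" --pt "0.3 -0.004 0 0 0 0 0" --pt "0.3 -0.004 0 0 0 0 0" --pt "0.3 -0.004 0 0 0 0 0" --pt "0.3 -0.004 0 0 0 0 0" --pt "0.3 -0.004 0 0 0 0 0" --pt "0.3 -0.004 0 0 0 0 0" --pt "0.3 -0.004 0 0 0 0 0" --pt "0.3 -0.004 0 0 0 0 0" --pt "0.3 -0.004 0 0 0 0 0" --pt "0.3 -0.004 0 0 0 0 0" --pt "0.3 -0.004 0 0 0 0 0" --pt "0.3 -0.004 0 0 0 0 0" --pt "0.3 -0.004 0 0 0 0 0" --pt "0.3 -0.004 0 0 0 0 0" --pt "0.3 -0.003 0 0 0 0 0" --pt "0.3 0 0 0 0 0 0"

```text
time_s: 10.93
tcp_pos: [0.567, 0.098, 0.0236]
eef_rot: [-180.0, 0.0, -116.6]
contact_force: [-0.2, 0.3, -0.3]
gripper_width: 0.0263
gripper_force: 0.2
```

```bash
python3 look2.py d
```

```text
10.9333 [0.56698239 0.09798122 0.02356363] [94.3 -0.4] [-0.19428538  0.26869546 -0.32034109] [-0.02  0.03 -0.02]
ring along,lat [65.52011757  0.28759017] 0.6890521817632944 55
```

View pics/d.png

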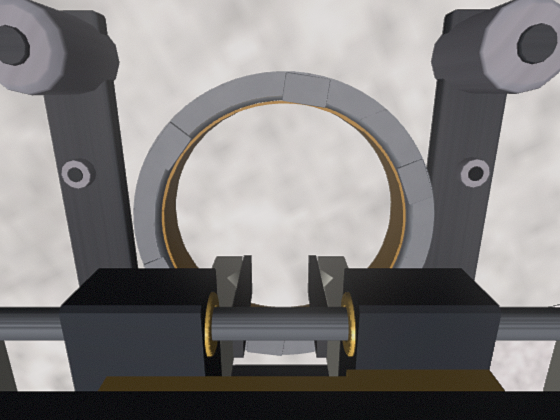

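The wrist view shows the ring at (284,210), past both posts (at about (20,50) and (530,45)) and centred between the rails. About 24 mm remain, so I'll slow down and look for contact.

Request:
apply_moves --pt "0.3 -0.002 0 0 0 0 0" --pt "0.3 -0.002 0 0 0 0 0" --pt "0.3 -0.002 0 0 0 0 0" --pt "0.3 -0.002 0 0 0 0 0" --pt "0.3 -0.002 0 0 0 0 0" --pt "0.3 -0.002 0 0 0 0 0" --pt "0.3 -0.002 0 0 0 0 0" --pt "0.3 -0.002 0 0 0 0 0" --pt "0.3 -0.002 0 0 0 0 0" --pt "0.3 -0.002 0 0 0 0 0" --pt "0.3 -0.001 0 0 0 0 0"

```text
time_s: 11.9
tcp_pos: [0.5761, 0.1163, 0.0236]
eef_rot: [-180.0, 0.0, -116.6]
contact_force: [-1.3, -1.3, -0.2]
gripper_width: 0.0264
gripper_force: 0.8
```

Request:
apply_moves --pt "0.3 -0.0005 0 0 0 0 0" --pt "0.3 -0.0005 0 0 0 0 0"

```text
time_s: 12.07
tcp_pos: [0.5764, 0.1169, 0.0236]
eef_rot: [-180.0, -0.0, -116.6]
contact_force: [0.3, -2.8, 0.4]
gripper_width: 0.0265
gripper_force: 0.8
```

Request:
apply_moves --pt "0.3 -0.0005 0 0 0 0 0" --pt "0.3 -0.0005 0 0 0 0 0"

```text
time_s: 12.23
tcp_pos: [0.5768, 0.1178, 0.0236]
eef_rot: [180.0, -0.0, -116.6]
contact_force: [-0.3, -1.9, -0.1]
gripper_width: 0.0261
gripper_force: 0.8
```

```bash
python3 look2.py e
```

```text
12.2333 [0.57678283 0.11777972 0.02356129] [116.4  -0.3] [-0.30220687 -1.9180546  -0.1034874 ] [ 0.   -0.   -0.05]
ring along,lat [87.43628222  0.36608061] 0.7091952464937563 53
```

Request:
apply_moves --pt "0.3 -0.0005 0 0 0 0 0" --pt "0.3 -0.0005 0 0 0 0 0"

```text
time_s: 12.45
tcp_pos: [0.5772, 0.1187, 0.0236]
eef_rot: [180.0, -0.0, -116.6]
contact_force: [-0.2, -1.9, -0.4]
gripper_width: 0.0261
gripper_force: 0.8
```

Request:
apply_moves --pt "0.3 -0.0005 0 0 0 0 0" --pt "0.3 -0.0005 0 0 0 0 0"

```text
time_s: 12.62
tcp_pos: [0.5776, 0.1196, 0.0235]
eef_rot: [180.0, -0.0, -116.7]
contact_force: [-0.5, -2.2, 0.4]
gripper_width: 0.026
gripper_force: 1.2
```

```bash
python3 look2.py f
```

```text
12.6167 [0.57764509 0.11957148 0.02353611] [118.4  -0.2] [-0.46239644 -2.24423381  0.41545766] [ 0.01 -0.01 -0.05]
ring along,lat [89.33887568  0.40089319] 0.7177674244443253 56
```

Request:
apply_moves --pt "0.3 -0.0005 0 0 0 0 0" --pt "0.3 -0.0003 0 0 0 0 0"

```text
time_s: 12.83
tcp_pos: [0.5777, 0.1199, 0.0235]
eef_rot: [180.0, -0.1, -116.6]
contact_force: [-2.1, -5.2, 1.5]
gripper_width: 0.0262
gripper_force: 2.1
```

Request:
apply_moves --pt "0.3 -0.0005 0 0 0 0 0" --pt "0.3 0 0 0 0 0 0"

```text
time_s: 13.0
tcp_pos: [0.5777, 0.12, 0.0235]
eef_rot: [180.0, -0.1, -116.7]
contact_force: [-1.2, -5.8, 2.1]
gripper_width: 0.0258
gripper_force: 2.6
```

```bash
python3 look2.py g
```

```text
13.0 [0.5777163  0.11998696 0.02346691] [ 1.188e+02 -1.000e-01] [-1.19731246 -5.82125106  2.09206742] [ 0.04 -0.09 -0.06]
ring along,lat [89.59506035  0.41732962] 0.7737031378319656 63
```

The ring is seated: the force rose to about 6 N, the tool stopped advancing, and the ring measures 89.6 mm. I'll back the fingers to the hole's middle, lift out and move away.

Request:
apply_moves --pt "0.3 0.001 0 0 0 0 0" --pt "0.3 0.001 0 0 0 0 0" --pt "0.3 0.003 0 0 0 0 0" --pt "0.3 0.005 0 0 0 0 0" --pt "0.3 0.005 0 0 0 0 0" --pt "0.3 0.005 0 0 0 0 0" --pt "0.3 0.004 0 0 0 0 0" --pt "0.3 0.003 0 0 0 0 0" --pt "0.3 0 0 0 0 0 0" --pt "0.3 0 0 -0.005 0 0 0" --pt "0.3 0 0 -0.01 0 0 0" --pt "0.3 0 0 -0.015 0 0 0" --pt "0.3 0 0 -0.03 0 0 0" --pt "0.3 0 0 -0.03 0 0 0" --pt "0.3 0 0 -0.03 0 0 0" --pt "0.3 0 0 -0.03 0 0 0" --pt "0.3 0 0 -0.03 0 0 0" --pt "0.3 0 0 -0.02 0 0 0"

```text
time_s: 14.55
tcp_pos: [0.567, 0.0969, 0.2282]
eef_rot: [-179.8, 0.2, -116.6]
contact_force: [0.5, 0.8, 0.0]
gripper_width: 0.0267
gripper_force: 0.0
```

Request:
apply_moves --pt "0.3 0.03 0 0 0 0 0" --pt "0.3 0.03 0 0 0 0 0" --pt "0.3 0.03 0 0 0 0 0" --pt "0.3 0.03 0 0 0 0 0" --pt "0.3 0.03 0 0 0 0 0" --pt "0.3 0.03 0 0 0 0 0" --pt "0.3 0.03 0 0 0 0 0" --pt "0.3 0.03 0 0 0 0 0" --pt "0.3 0.03 0 0 0 0 0" --pt "0.3 0.03 0 0 0 0 0" --pt "0.3 0.03 0 0 0 0 0" --pt "0.3 0.03 0 0 0 0 0" --pt "0.3 0 0 0 0 0 0" --pt "0.3 0 0 0 0 0 0"

```text
time_s: 15.72
tcp_pos: [0.4041, -0.2262, 0.2246]
eef_rot: [-179.9, 0.0, -116.8]
contact_force: [0.3, 0.9, 0.3]
gripper_width: 0.0261
gripper_force: 0.0
```

```bash
python3 - <<'E'
from h import *;from plant import *
s=get_state();print(s["time_s"],s["tcp_pos"],s["contact_force"])
a,b=capture("top"),capture("scene")
im=np.hstack([cv2.resize(a["frame"][150:310,215:375],(400,400),interpolation=2),cv2.resize(b["frame"][150:310,200:360],(400,400),interpolation=2)])
cv2.imwrite("pics/end.png",im[:,:,::-1])
E
```

```text
15.7167 [ 0.40412529 -0.22620602  0.22455293] [0.30400775 0.86876496 0.28667247]
```

View pics/end.png

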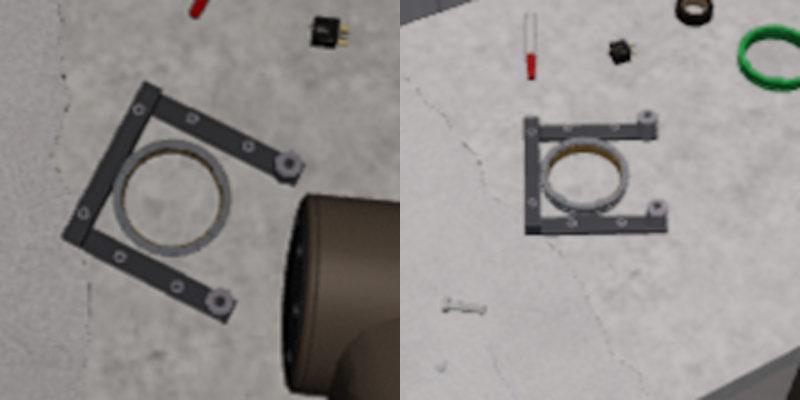

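Both views show the ring lying flat between the rails, at (172,197) on the left and (585,175) on the right. It is against the stop bar and the arm is clear, so I'm handing in.

```bash
python3 -c "from plant import *;print(close_job())"
```

```text
the job is handed in; nothing more can be done
None
```

The grey ring went flat through the gap between the posts and now rests against the stop bar (final push about 6 N), with the arm clear and no other object touched; the job was handed in at about 16 s.

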